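# Set the board stop one turn and push the board up to it

### The job

Push the hand wheel of the board stop clockwise (seen from above) by its upright handle through exactly one full turn, so that the handle comes back to where it stood at the start, and then push the wooden board along its channel until its end rests against the stop. Only push with the fingertips, gently: grip and lift nothing, and leave the other things on the bench where they are.

Things in the scene. Friction and masses are not known exactly. Their poses are not given: they have to be found in the camera images.
- jig: The fixed board-stop jig: an aluminium channel along its own y axis and, at the +y end, a grey gear housing (130 x 130 x 75 mm, centred at x = 0, y = +170 mm) with the hand wheel flat on top. Origin on the bench under the channel's centre line; +y runs from the channel's open end to the stop and the housing, z up.
- channel_end (a point): Middle of the channel floor's open end, 30 mm above the bench (jig's x = 0, y = -290 mm); axes parallel to the jig's. The floor runs 355 mm from here along +y, 80 mm wide between two walls: the one on the -x side is 10 mm above the floor, the one on the +x side 20 mm. No wall closes this end.
- wheel_hub (a point): Fixed point on the wheel's upright axis, at the top of its hub, 117 mm above the bench (x = 0, y = +170 mm in the jig's frame). The wheel lies level: bright steel rim, dark spokes and hub, 156 mm over its rim, rim and three spokes 16 mm thick at most, their top 113 mm above the bench. Nothing stands above the hub's nut (123 mm).
- wheel_handle (a point): The upright handle of the wheel, a black plastic cylinder 26 mm in diameter from 119 to 179 mm above the bench, fixed to the wheel; this point is the centre of its top end (179 mm above the bench), 70 mm from the wheel's axis. It goes round with the wheel.
- wheel (a joint): Angle of the hand wheel in rad, growing clockwise seen from above; at 0 the handle stands on the -x side of the hub (jig's frame). Starts anywhere from -1.2 to 1.2; one turn is 6.283 more. It turns freely from -1.9 to 9.5, takes about 2.5 N at the handle and stays where it is left. One turn clockwise screws the stop 16 mm towards -y, to meet the board.
- stop_face (a point): The stop, a dark steel block 76 mm wide (x), 30 mm long and 38 mm high across the channel, driven by the wheel's screw; this point is the centre of the face that looks to the board, 48 mm above the bench, its axes parallel to the jig's. The stop cannot be pushed along by hand.
- board: The workpiece: a loose block of light wood 70 mm wide (x), 160 mm long (y), 35 mm high, about 0.2 kg, lying in the channel with its axes nearly parallel to the jig's; origin at the centre of its underside, 30 mm above the bench.
- board_far_end (a point): Centre of the board's end face towards the stop (+80 mm along the board's y, 47.5 mm above the bench). It starts 45 to 95 mm short of the stop.
- board_near_end (a point): Centre of the board's other end face, the one to push (-80 mm along the board's y, 47.5 mm above the bench). The channel floor continues at least 40 mm beyond it.
- glue: Bystander, loose, to be left alone: squeeze bottle of wood glue, 52 mm across, 150 mm tall; origin at its underside.
- tape: Bystander, loose, to be left alone: tape measure in a case 70 x 36 x 65 mm; origin at its underside.
- screwdriver: Bystander, loose, to be left alone: screwdriver lying flat; origin at its underside.
- hammer: Bystander, loose, to be left alone: hammer lying flat; origin at its underside.
- jar: Bystander, loose, to be left alone: glass jar with a lid, 66 mm across, 85 mm tall; origin at its underside.
- wrench: Bystander, loose, to be left alone: open wrench lying flat; origin at its underside.
- offcut: Bystander, loose, to be left alone: small block of darker wood, 45 x 90 x 45 mm; origin at its underside.
Not all that is in view belongs to the job. What is shaped like the board but blue or purple is not meant.

How it is judged:
By the outcome, as a careful person would: the job done as asked, in the order asked, and still so for the second after the job is handed in, with the robot touching nothing.
It also fails if it takes over 61 s, if anything falls off the work surface, if the arm or the gripper's body presses on something with over 40 N, if the wrist force passes 120 N, or if a joint passes its speed limit or range.

### The arm

A 6-joint arm with a two-finger parallel gripper is mounted at the origin on the work surface. World frame = base frame: x ahead of the robot, y to its left, z up, the work surface at z = 0. Lengths are in m, angles in rad, forces in N, time in s.
With the tool pointing down it reaches from about 0.35 to 0.8 m from the base axis. Payload 7.3 kg.
Tool frame: the origin (TCP) lies at the very end of the fingers, on their centre line; the grasp point (between the pads) lies 19 mm behind it (manip.grasp_offset is the y of the grasp point in the tool frame, in m); y points along the fingers, x is the direction in which the jaws open and shut, and the axes are right-handed (so a half turn about y gives the same grasp; the last joint's range is limited). The gripper opens to 85 mm and grips with 20 to 120 N. Pads are 22 mm wide; open, the fingers measure 114 mm over their backs; the gripper's body (76 mm by 85 mm) begins 54 mm behind the grasp point. The pads swing forward as they close: fully open they stand 13 mm farther back than shut.
Start: joints at [1.188, 0.342, 1.524, -0, 1.275, -0.146], TCP at [0.123, 0.51, 0.231] pointing down, gripper open.
Joint ranges: [-2.53, 2.53], [-0.77, 2.02], [0.04, 2.7], [-1, 4.14], [0.28, 2.66], [-3.11, 3.11]. Speed limits (rad/s): [2.57, 2.57, 3.14, 3.14, 3.14, 3.14].

### API

Orientations are given as a 3x3 rotation matrix whose columns are the frame's x, y, z axes.
In Python, from station import get_obs, optics, hand_in, manip gives the robot as it stands.
- The arm moves only by the tool arm_command, never from a script. Its argument "steps" is a list of rows, each a list of 3 entries, a list of its own where there are three numbers: the shift along the tool's x, y, z in mm, then the turn about the tool's y in rad, then the opening in per cent of the stroke, from 0 (shut) to 100 (fully open). A call has 1 to 12 rows; each row shifts and turns the commanded pose from where the row before left it, along the tool's axes as they then stand; what a row does not reach is not made up. A row lasts 1/12 s, in which the tool goes at most 41.7 mm and 7.16 degrees, less where a joint would pass 70% of its speed; a pose out of reach is approached as far as the arm can. A call is refused whole if a number of a shift passes 41.7 or a number of a turn 0.125, either way. A call with a gripper value outside its range is refused whole. The fingers move at their own pace and stop on an object; "newtons" is the grip in N (left out, the last holds). Time passes only in rows, so rows that do not move let the fingers close. It gives the time, the measured TCP pose, the force and the opening at its end, in the units of the state.
- get_obs(): the state, without advancing time (a new reading comes with each control period).
- optics.snapshot(name): name is "scene" or "top"; returns the picture (480x640x3 uint8, red, green, blue); there is no depth.
- optics.get_calibration(name): a dict with "mtx" (3x3 intrinsics, pixels), "distortion" ([k1, k2, p1, p2, k3] as OpenCV has them; the pictures are not rectified), "pose" (4x4, takes a point from camera to world coordinates). Camera axes: x right, y up, looking along -z (the intrinsics and any distortion apply to the point x, -y, -z); pixel columns grow to the right and rows downward; lengths in m; the calibration is good to about 2 mm. A picture is of the moment at which its call begins. get_calibration takes no time and is no camera call.
- hand_in(): hands the job in, once; it reports no verdict.
The state is a dict: "time": time; "joint_pos": joint angles; "qvel": joint speeds; "joint_torque": joint torques, N m; "tool_pos": TCP position; "eef_rot": TCP orientation; "force": force on the tool from outside, world axes, zero at the start; "ft_torque": the same for the moment, N m; "finger_gap": finger opening in m.
Only numpy, scipy, OpenCV 4.12 (cv2) and the standard library are available. Lean on these libraries where they do the work, as an engineer would, in place of code of your own. Each camera call takes 0.05 s, during which the arm holds its last target.

## Working session

There is one attempt and no reset: what is moved stays moved. The work goes in short steps, Python scripts to look and compute and a tool call to move; the robot and the scene stay as the last step left them, time stands still between calls to the robot, and variables do not carry over. Pictures are saved under pics/ and viewed, and the job is handed in when it is done.

Besides the shell and the picture viewer there is one more tool, called after "Request:" in YAML: its name, and indented under it one key for each argument. arm_command: Moves the arm, as the interface text tells. Its arguments: {"type":"object","properties":{"steps":{"type":"array"},"newtons":{"type":"number"}},"required":["steps"]}

```bash
ls; mkdir -p pics
python3 - <<'E'
from station import get_obs, optics, manip
import cv2, numpy as np
o=get_obs(); print(o)
for n in ("scene","top"):
    im=optics.snapshot(n); cv2.imwrite(f"pics/{n}0.png",im[:,:,::-1])
    c=optics.get_calibration(n); print(n,c)
print(manip.grasp_offset)
E
```

```text
pics
{'time': 0.0, 'joint_pos': array([ 1.18797067e+00,  3.42730409e-01,  1.52503686e+00, -2.92351139e-05,
        1.27540014e+00, -1.45986479e-01]), 'qvel': array([ 5.25051278e-04, -8.72392944e-05, -6.59381344e-04,  1.51118057e-03,
       -1.43750514e-03, -1.47951973e-04]), 'joint_torque': array([-1.88444261e-03, -4.33689809e+01, -2.46002144e+01, -2.64445362e-04,
        7.92054576e-03, -2.54991778e-05]), 'tool_pos': array([0.12300612, 0.50996338, 0.23061505]), 'eef_rot': array([[ 2.34622484e-01, -5.62290895e-04, -9.72086403e-01],
       [ 9.72085310e-01, -1.47120143e-03,  2.34623071e-01],
       [-1.56206132e-03, -9.99998760e-01,  2.01417786e-04]]), 'force': array([ 0.00501843, -0.07626481, -0.40641674]), 'ft_torque': array([0.04636719, 0.007762  , 0.00966541]), 'finger_gap': 0.0853272432735624}
scene {'mtx': array([[488.18720315,   0.        , 311.59568412],
       [  0.        , 488.18720315, 232.64809946],
       [  0.        ,   0.        ,   1.        ]]), 'distortion': array([-0.05172489,  0.        ,  0.        ,  0.        ,  0.        ]), 'pose': array([[-0.83245403, -0.46138039,  0.30683614,  0.86292091],
       [ 0.55397465, -0.70451303,  0.44359157,  0.51557553],
       [ 0.01150561,  0.53924904,  0.84206775,  1.06397228],
       [ 0.        ,  0.        ,  0.        ,  1.        ]])}
top {'mtx': array([[547.77560634,   0.        , 326.28486295],
       [  0.        , 547.77560634, 245.1765817 ],
       [  0.        ,   0.        ,   1.        ]]), 'distortion': array([0.0318843, 0.       , 0.       , 0.       , 0.       ]), 'pose': array([[-0.01799862,  0.99725674, -0.07179866,  0.42035146],
       [-0.99970313, -0.01912921, -0.01509031,  0.00766886],
       [-0.01642237,  0.07150574,  0.99730499,  1.39252828],
       [ 0.        ,  0.        ,  0.        ,  1.        ]])}
-0.0187
```

View pics/scene0.png

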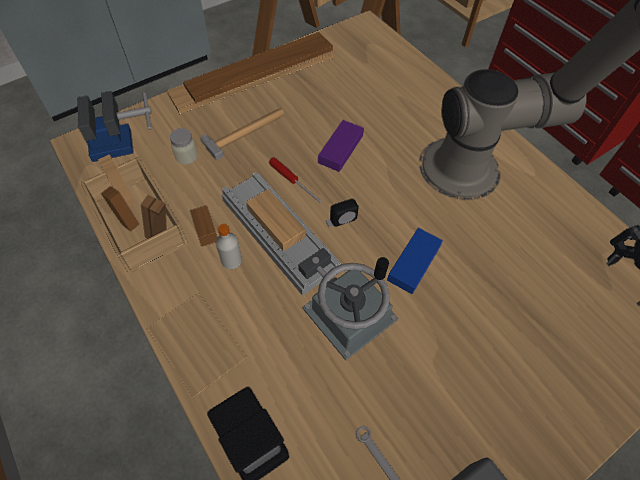

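View pics/top0.png

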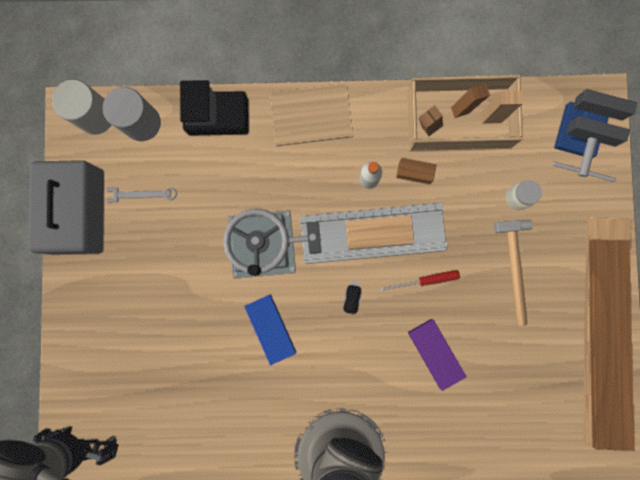

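The top view shows the wheel hub near (256,240), its handle near (254,269), the light board at (380,232), and the channel open to the right near (445,228). In the scene view the handle is at (382,265) and the board at (276,220). The blue and purple blocks are decoys. I'll enlarge both views.

```bash
cat > h.py <<'E'
import cv2, numpy as np
from station import get_obs, optics, manip
def ray(n,px):
    c=optics.get_calibration(n); p=cv2.undistortPoints(np.array([[px]],float),c["mtx"],c["distortion"])[0,0]
    d=np.array([p[0],-p[1],-1.]); T=c["pose"]; return T[:3,3],T[:3,:3]@d
def atz(n,px,z):
    o,d=ray(n,px); return o+d*(z-o[2])/d[2]
def proj(n,P):
    c=optics.get_calibration(n); T=c["pose"]; q=(np.atleast_2d(P)-T[:3,3])@T[:3,:3]; q=q*[1,-1,-1]
    return cv2.projectPoints(q,np.zeros(3),np.zeros(3),c["mtx"],c["distortion"])[0][:,0]
def crop(im,x0,y0,x1,y1,s,f):
    cv2.imwrite(f,cv2.resize(im[y0:y1,x0:x1,::-1],None,fx=s,fy=s,interpolation=cv2.INTER_CUBIC))
E
python3 - <<'E'
import cv2
from h import *
t=cv2.imread("pics/top0.png")[:,:,::-1]; s=cv2.imread("pics/scene0.png")[:,:,::-1]
crop(t,220,195,460,285,3.3,"pics/tc.png"); crop(s,210,160,410,360,3,"pics/sc.png")
E
```

```text
(no output)
```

View pics/tc.png

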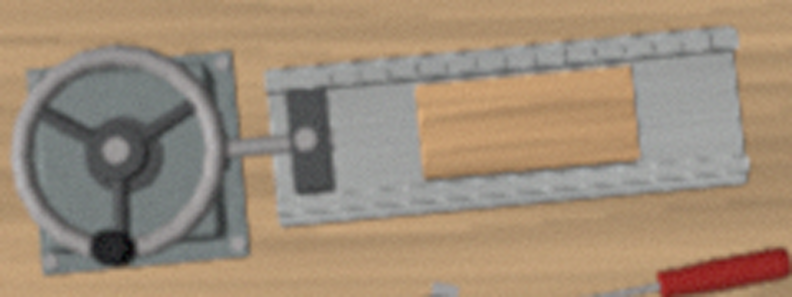

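View pics/sc.png

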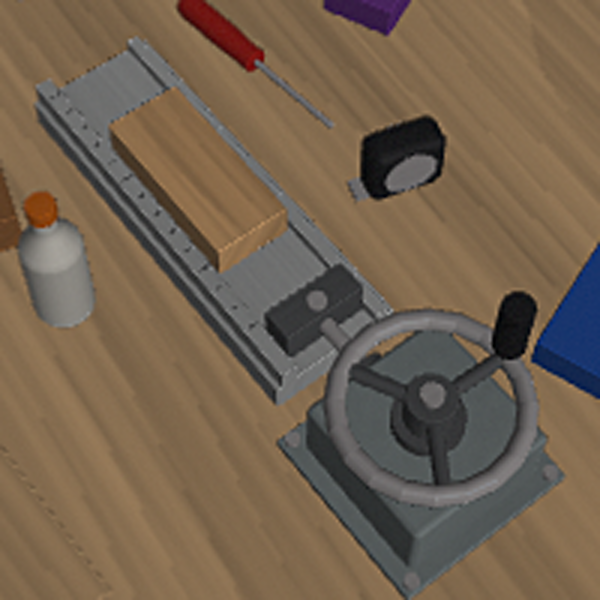

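Run:
```python
from h import *
T=lambda x,y:(220+(x+.5)/3.3-.5,195+(y+.5)/3.3-.5)
S=lambda x,y:(210+(x+.5)/3-.5,160+(y+.5)/3-.5)
np.set_printoptions(precision=4,suppress=True)
def p(l,v): print(l,v)
p("hub t",atz("top",T(116,150),.122)); p("hub s",atz("scene",S(432,392),.122))
p("han t",atz("top",T(113,246),.179)); p("han s",atz("scene",S(517,301),.179))
b=[atz("top",T(*q),.065) for q in [(415,87),(632,68),(638,160),(426,178)]]; p("board t",np.array(b))
bs=[atz("scene",S(*q),.065) for q in [(110,128),(177,88),(287,212),(220,251)]]; p("board s",np.array(bs))
p("stop t",np.array([atz("top",T(*q),.068) for q in [(327,88),(334,190)]]))
p("stop s",np.array([atz("scene",S(*q),.068) for q in [(264,320),(343,264)]]))
p("chan end",np.array([atz("top",T(*q),z) for q,z in [((737,30),.04),((746,184),.05),((735,52),.03),((742,157),.03)]]))
p("chan s walls",np.array([atz("scene",S(*q),z) for q,z in [((37,90),.04),((280,388),.04)]]))
```

```text
hub t [0.5269 0.1933 0.122 ]
hub s [0.5256 0.1903 0.122 ]
han t [0.4574 0.1875 0.179 ]
han s [0.4552 0.1862 0.179 ]
board t [[ 0.574  -0.0199  0.065 ]
 [ 0.5849 -0.1799  0.065 ]
 [ 0.5168 -0.1823  0.065 ]
 [ 0.5066 -0.0266  0.065 ]]
board s [[ 0.5866 -0.1769  0.065 ]
 [ 0.5175 -0.1825  0.065 ]
 [ 0.508  -0.0246  0.065 ]
 [ 0.573  -0.0229  0.065 ]]
stop t [[0.5742 0.045  0.068 ]
 [0.4988 0.0412 0.068 ]]
stop s [[0.5785 0.0505 0.068 ]
 [0.4988 0.0424 0.068 ]]
chan end [[ 0.615  -0.2627  0.04  ]
 [ 0.4986 -0.2636  0.05  ]
 [ 0.5998 -0.2627  0.03  ]
 [ 0.5202 -0.2653  0.03  ]]
chan s walls [[ 0.613  -0.2655  0.04  ]
 [ 0.5925  0.0945  0.04  ]]
```

Request:
arm_command:
  steps:
    - [[0, 0, 0], -0.102, 0]
    - [[0, 0, 0], -0.102, 0]
    - [[0, 0, 0], -0.102, 0]
    - [[-28, 0, -22], 0, 0]
    - [[-28, 0, -22], 0, 0]
    - [[-28, 0, -22], 0, 0]
    - [[-28, 0, -22], 0, 0]
    - [[-28, 0, -22], 0, 0]
    - [[-28, 0, -22], 0, 0]
    - [[-28, 0, -22], 0, 0]
    - [[-28, 0, -22], 0, 0]
    - [[-28, 0, -22], 0, 0]
  newtons: 20

```text
time: 1.1
tool_pos: [0.3387, 0.2711, 0.2312]
eef_rot: [[-0.069, -0.0, -0.998], [0.998, -0.0, -0.069], [-0.0, -1.0, 0.0]]
force: [0.7, 1.3, -1.2]
finger_gap: 0.0001
```

Request:
arm_command:
  steps:
    - [[-23.4, 0, -18.6], 0, 0]
    - [[-23.4, 0, -18.6], 0, 0]
    - [[-23.4, 0, -18.6], 0, 0]
    - [[-23.4, 0, -18.6], 0, 0]
    - [[-23.4, 0, -18.6], 0, 0]
    - [[-23.4, 0, -18.6], 0, 0]
    - [[0, 15, 0], 0, 0]
    - [[0, 20, 0], 0, 0]
    - [[0, 20, 0], 0, 0]
    - [[0, 15, 0], 0, 0]
    - [[0, 9, 0], 0, 0]
    - [[0, 0, 0], 0, 0]

```text
time: 2.1
tool_pos: [0.4579, 0.1401, 0.1504]
eef_rot: [[-0.069, -0.004, -0.998], [0.998, -0.0, -0.069], [-0.0, -1.0, 0.004]]
force: [-1.3, -0.3, 0.8]
finger_gap: -0.0004
```

Run:
```python
from h import *
o=get_obs(); print(o["time"],o["tool_pos"],o["force"],o["joint_pos"])
t=optics.snapshot("top"); s=optics.snapshot("scene")
cv2.imwrite("pics/top1.png",t[:,:,::-1]);cv2.imwrite("pics/scene1.png",s[:,:,::-1])
a=cv2.resize(t[190:310,200:340],(560,480),interpolation=2); b=cv2.resize(s[200:360,300:460][:,:80*2],(480,480),interpolation=2)
cv2.imwrite("pics/c1.png",cv2.resize(np.hstack([a,b]),(800,370))[:,:,::-1])
```

```text
2.1 [0.45789461 0.14013054 0.15039514] [-1.27434203 -0.33700968  0.77762675] [ 1.36695825e-01  3.47327926e-01  1.76323880e+00  9.57767384e-05
  1.03522889e+00 -1.50326848e+00]
```

View pics/c1.png

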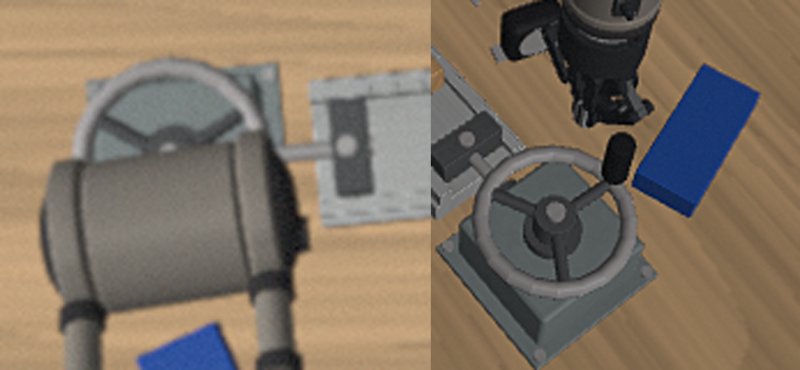

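Run:
```python
from h import *
s=cv2.imread("pics/scene1.png")[:,:,::-1]
crop(np.clip(s.astype(float)*1.8,0,255).astype(np.uint8),330,190,410,270,8,"pics/c2.png")
```

```text
(no output)
```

View pics/c2.png

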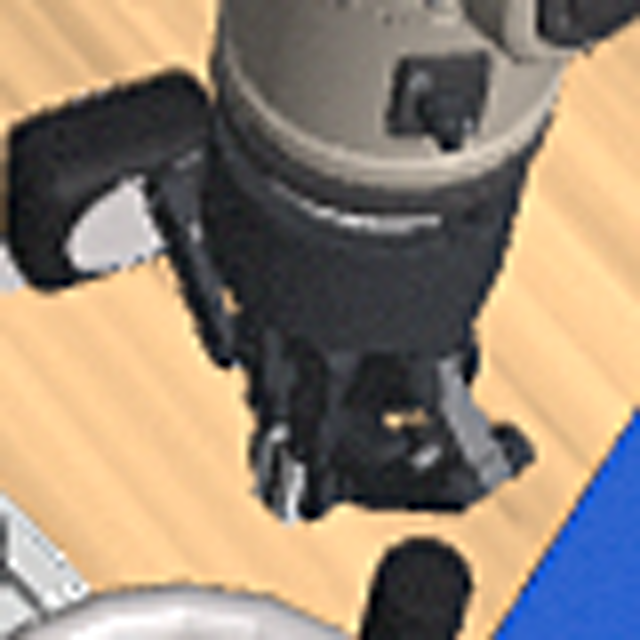

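Run:
```python
from h import *
s=cv2.imread("pics/scene1.png")[:,:,::-1]
im=cv2.resize(np.clip(s.astype(float)*1.8,0,255).astype(np.uint8)[190:270,330:410,::-1],None,fx=8,fy=8,interpolation=cv2.INTER_CUBIC)
o=get_obs();R=o["eef_rot"];t=o["tool_pos"]
def dot(P,c,l):
    q=(proj("scene",P)[0]-[330,190]+.5)*8; cv2.circle(im,tuple(int(v) for v in q),4,c,-1); cv2.putText(im,l,tuple(int(v) for v in q+6),0,.5,c,1)
for h in (0,25,45):
  for a in (-50,-25,0,25,50): dot(t+R@np.array([a,-h,0])/1e3,(0,0,255) if h==0 else (0,255,0) if h==25 else (255,255,0),f"{a}")
  for a in (-11,11): dot(t+R@np.array([0,-h,a])/1e3,(255,0,255),f"{a}")
cv2.imwrite("pics/c3.png",im)
```

```text
(no output)
```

View pics/c3.png

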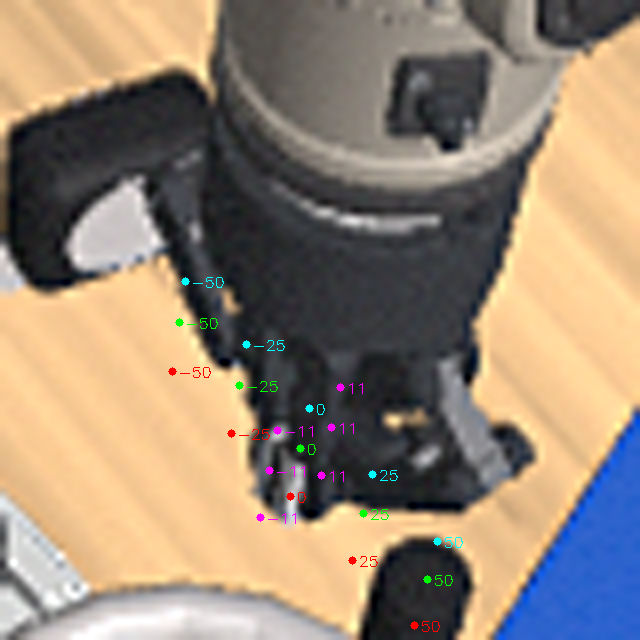

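Request:
arm_command:
  steps:
    - [[0, -8, 0], -0.124, 0]
    - [[0, 0, 0], -0.124, 0]
    - [[0, 0, 0], -0.124, 0]
    - [[0, 0, 0], -0.124, 0]
    - [[0, 0, 0], -0.124, 0]
    - [[0, 0, 0], -0.124, 0]
    - [[0, 0, 0], -0.124, 0]
    - [[0, 0, 0], -0.124, 0]
    - [[0, 0, 0], -0.124, 0]
    - [[0, 0, 0], -0.124, 0]
    - [[0, 0, 0], -0.124, 0]
    - [[0, 0, 0], 0, 0]

```text
time: 3.2
tool_pos: [0.4598, 0.1405, 0.1616]
eef_rot: [[-0.991, 0.002, -0.132], [0.132, 0.0, -0.991], [-0.002, -1.0, -0.001]]
force: [0.8, 0.1, -0.0]
finger_gap: 0.0
```

```bash
cat > plan.py <<'E'
from h import *
th=0.07; hub=np.array([.5262,.1918]); J=np.array([[np.cos(th),-np.sin(th)],[np.sin(th),np.cos(th)]])
def pusher(a,back=24,r=70):   # world xy, mm back behind the handle
    rad=np.array([-np.cos(a),np.sin(a)]); tan=np.array([np.sin(a),np.cos(a)])
    return hub+J@(rad*r-tan*back)/1e3
def yaw(R): return np.arctan2(R[1,0],R[0,0])
def rows(p,y,targets,turn):
    out=[]
    for q in targets:
        d=(q-p)*1e3; tx=np.array([np.cos(y),np.sin(y)]); tz=np.array([np.sin(y),-np.cos(y)])
        # tool z = x cross y(down): x=(c,s,0), y=(0,0,-1) -> z=(-s,c,0)
        tz=-tz if False else np.array([-np.sin(y),np.cos(y)])
        sx,sz=round(float(d@tx),1),round(float(d@tz),1)
        out.append([[sx,0,sz],turn,0]); p=p+(sx*tx+sz*tz)/1e3; y-=turn
    return out,p,y
E
python3 - <<'E'
from plan import *
o=get_obs(); R=o["eef_rot"]; print(o["time"],o["tool_pos"],o["force"],o["joint_pos"][5],yaw(R),"\n",R.round(3))
print(pusher(0,47),pusher(0,24))
E
```

```text
3.2 [0.45979962 0.14053829 0.16156386] [ 0.84592859  0.11375556 -0.01327689] -2.8717606047044386 3.008743278356742 
 [[-0.991  0.002 -0.132]
 [ 0.132  0.    -0.991]
 [-0.002 -1.    -0.001]]
[0.45965874 0.1400191 ] [0.45805006 0.16296278]
```

Run:
```python
from plan import *
import json
o=get_obs(); p=o["tool_pos"][:2]; y=yaw(o["eef_rot"])
d5=np.radians(5)
A,p,y=rows(p,y,[pusher(0,b) for b in (41,35,29,25)],0)
B,p,y=rows(p,y,[pusher(k*d5) for k in range(1,9)],0.08)
print(json.dumps(A+B)); 
C,p,y=rows(p,y,[pusher(k*d5) for k in range(9,21)],0.08); print(json.dumps(C)); print(p,pusher(0))
```

```text
[[[1.3, 0, -5.3], 0, 0], [[1.2, 0, -5.9], 0, 0], [[1.2, 0, -5.9], 0, 0], [[0.8, 0, -3.9], 0, 0], [[3.2, 0, -6.7], 0.08, 0], [[3.0, 0, -5.7], 0.08, 0], [[3.0, 0, -5.7], 0.08, 0], [[2.9, 0, -5.8], 0.08, 0], [[2.9, 0, -5.8], 0.08, 0], [[2.8, 0, -5.8], 0.08, 0], [[2.8, 0, -5.8], 0.08, 0], [[2.7, 0, -5.9], 0.08, 0]]
[[[2.7, 0, -5.8], 0.08, 0], [[2.7, 0, -5.9], 0.08, 0], [[2.6, 0, -5.9], 0.08, 0], [[2.6, 0, -5.9], 0.08, 0], [[2.5, 0, -6.0], 0.08, 0], [[2.5, 0, -5.9], 0.08, 0], [[2.4, 0, -6.0], 0.08, 0], [[2.4, 0, -6.0], 0.08, 0], [[2.4, 0, -6.0], 0.08, 0], [[2.3, 0, -6.1], 0.08, 0], [[2.3, 0, -6.0], 0.08, 0], [[2.2, 0, -6.1], 0.08, 0]]
[0.50967548 0.26394113] [0.45805006 0.16296278]
```

Request:
arm_command:
  steps:
    - [[1.3, 0, -5.3], 0, 0]
    - [[1.2, 0, -5.9], 0, 0]
    - [[1.2, 0, -5.9], 0, 0]
    - [[0.8, 0, -3.9], 0, 0]
    - [[3.2, 0, -6.7], 0.08, 0]
    - [[3.0, 0, -5.7], 0.08, 0]
    - [[3.0, 0, -5.7], 0.08, 0]
    - [[2.9, 0, -5.8], 0.08, 0]
    - [[2.9, 0, -5.8], 0.08, 0]
    - [[2.8, 0, -5.8], 0.08, 0]
    - [[2.8, 0, -5.8], 0.08, 0]
    - [[2.7, 0, -5.9], 0.08, 0]

```text
time: 4.2
tool_pos: [0.4549, 0.2135, 0.1602]
eef_rot: [[-0.709, -0.001, -0.705], [0.705, -0.001, -0.709], [-0.0, -1.0, 0.001]]
force: [0.1, -2.8, 1.9]
finger_gap: -0.0001
```

Run:
```python
from plan import *
o=get_obs(); print(o["tool_pos"],yaw(o["eef_rot"]),o["force"],pusher(np.radians(40)),3.009-.64)
s=optics.snapshot("scene"); cv2.imwrite("pics/scene2.png",s[:,:,::-1]); crop(s,290,180,450,340,4,"pics/c4.png")
```

```text
[0.45485886 0.21349481 0.16022534] 2.3594378711893214 [ 0.0658403  -2.84234097  1.86273658] [0.45545791 0.21351534] 2.3689999999999998
```

View pics/c4.png

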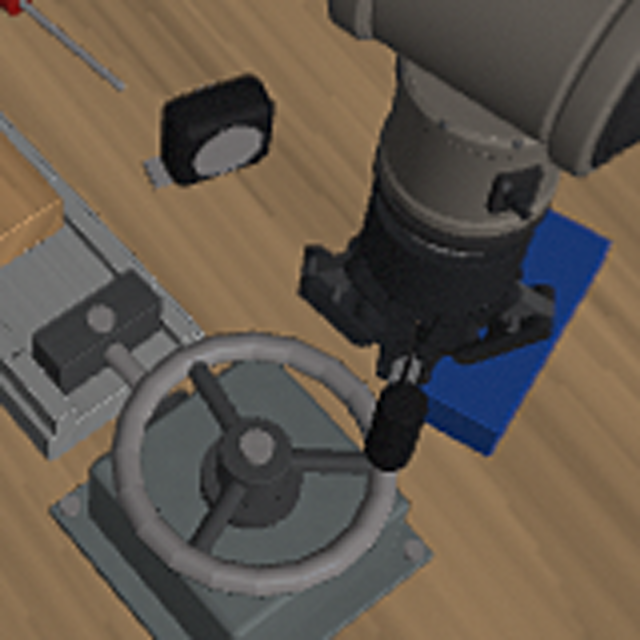

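Request:
arm_command:
  steps:
    - [[2.7, 0, -5.8], 0.08, 0]
    - [[2.7, 0, -5.9], 0.08, 0]
    - [[2.6, 0, -5.9], 0.08, 0]
    - [[2.6, 0, -5.9], 0.08, 0]
    - [[2.5, 0, -6.0], 0.08, 0]
    - [[2.5, 0, -5.9], 0.08, 0]
    - [[2.4, 0, -6.0], 0.08, 0]
    - [[2.4, 0, -6.0], 0.08, 0]
    - [[2.4, 0, -6.0], 0.08, 0]
    - [[2.3, 0, -6.1], 0.08, 0]
    - [[2.3, 0, -6.0], 0.08, 0]
    - [[2.2, 0, -6.1], 0.08, 0]

```text
time: 5.25
tool_pos: [0.5088, 0.2643, 0.1601]
eef_rot: [[0.168, -0.002, -0.986], [0.986, 0.0, 0.168], [0.0, -1.0, 0.002]]
force: [-3.5, 1.6, 1.4]
finger_gap: 0.0
```

Run:
```python
from plan import *
import json
d5=np.radians(5)
o=get_obs(); print(o["tool_pos"],pusher(20*d5),yaw(o["eef_rot"]),3.009-20*.08,o["joint_pos"][5])
p,y=pusher(20*d5),3.009-20*.08
for k0 in (21,33):
    C,p,y=rows(p,y,[pusher(k*d5) for k in range(k0,k0+12)],0.08); print(json.dumps(C))
```

```text
[0.50875312 0.26427775 0.16014609] [0.50963499 0.26392212] 1.4017864497103039 1.4089999999999998 -1.0573804618063378
[[[2.2, 0, -6.1], 0.08, 0], [[2.1, 0, -6.1], 0.08, 0], [[2.1, 0, -6.1], 0.08, 0], [[2.0, 0, -6.1], 0.08, 0], [[2.0, 0, -6.1], 0.08, 0], [[2.0, 0, -6.2], 0.08, 0], [[1.9, 0, -6.2], 0.08, 0], [[1.9, 0, -6.1], 0.08, 0], [[1.8, 0, -6.2], 0.08, 0], [[1.8, 0, -6.2], 0.08, 0], [[1.7, 0, -6.3], 0.08, 0], [[1.7, 0, -6.2], 0.08, 0]]
[[[1.6, 0, -6.2], 0.08, 0], [[1.6, 0, -6.3], 0.08, 0], [[1.6, 0, -6.3], 0.08, 0], [[1.5, 0, -6.2], 0.08, 0], [[1.4, 0, -6.3], 0.08, 0], [[1.4, 0, -6.3], 0.08, 0], [[1.4, 0, -6.3], 0.08, 0], [[1.3, 0, -6.4], 0.08, 0], [[1.3, 0, -6.3], 0.08, 0], [[1.2, 0, -6.3], 0.08, 0], [[1.2, 0, -6.4], 0.08, 0], [[1.1, 0, -6.3], 0.08, 0]]
```

Request:
arm_command:
  steps:
    - [[2.2, 0, -6.1], 0.08, 0]
    - [[2.1, 0, -6.1], 0.08, 0]
    - [[2.1, 0, -6.1], 0.08, 0]
    - [[2.0, 0, -6.1], 0.08, 0]
    - [[2.0, 0, -6.1], 0.08, 0]
    - [[2.0, 0, -6.2], 0.08, 0]
    - [[1.9, 0, -6.2], 0.08, 0]
    - [[1.9, 0, -6.1], 0.08, 0]
    - [[1.8, 0, -6.2], 0.08, 0]
    - [[1.8, 0, -6.2], 0.08, 0]
    - [[1.7, 0, -6.3], 0.08, 0]
    - [[1.7, 0, -6.2], 0.08, 0]

```text
time: 6.25
tool_pos: [0.5805, 0.2429, 0.1602]
eef_rot: [[0.904, 0.001, -0.428], [0.428, 0.002, 0.904], [0.001, -1.0, 0.002]]
force: [1.6, 3.9, -0.4]
finger_gap: -0.0
```

Run:
```python
from plan import *
o=get_obs(); print(o["tool_pos"],pusher(np.radians(160)),yaw(o["eef_rot"]),o["joint_pos"][5],o["force"])
s=optics.snapshot("scene"); cv2.imwrite("pics/scene3.png",s[:,:,::-1]); crop(s,290,180,450,340,4,"pics/c5.png")
```

```text
[0.58046485 0.24292715 0.16019128] [0.58037709 0.24220678] 0.44193308183032504 -0.16902645706526181 [ 1.55301474  3.88628218 -0.35410726]
```

View pics/c5.png

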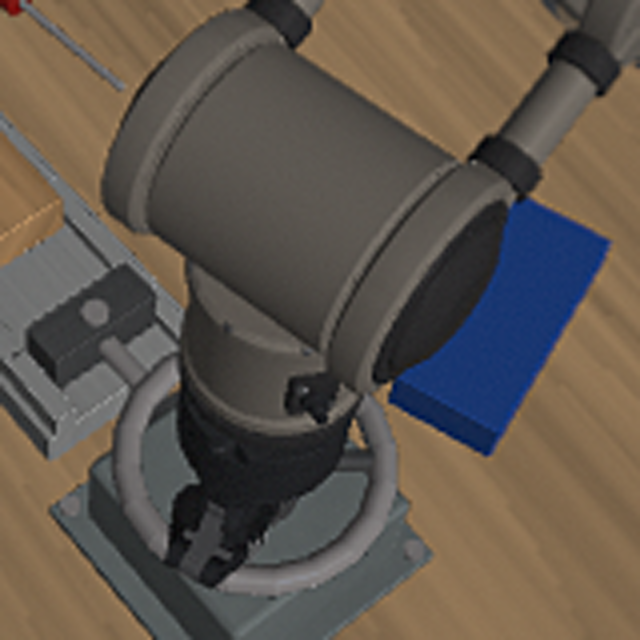

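Request:
arm_command:
  steps:
    - [[1.6, 0, -6.2], 0.08, 0]
    - [[1.6, 0, -6.3], 0.08, 0]
    - [[1.6, 0, -6.3], 0.08, 0]
    - [[1.5, 0, -6.2], 0.08, 0]
    - [[1.4, 0, -6.3], 0.08, 0]
    - [[1.4, 0, -6.3], 0.08, 0]
    - [[1.4, 0, -6.3], 0.08, 0]
    - [[1.3, 0, -6.4], 0.08, 0]
    - [[1.3, 0, -6.3], 0.08, 0]
    - [[1.2, 0, -6.3], 0.08, 0]
    - [[1.2, 0, -6.4], 0.08, 0]
    - [[1.1, 0, -6.3], 0.08, 0]

```text
time: 7.3
tool_pos: [0.5966, 0.1698, 0.1602]
eef_rot: [[0.869, 0.001, 0.494], [-0.494, 0.001, 0.869], [0.0, -1.0, 0.001]]
force: [1.1, 3.4, -0.5]
finger_gap: 0.0001
```

Run:
```python
from plan import *
import json
d5=np.radians(5)
o=get_obs(); print(o["tool_pos"],pusher(44*d5),yaw(o["eef_rot"]),3.009-44*.08,o["joint_pos"][5])
p,y=pusher(44*d5),3.009-44*.08
for k0 in (45,57):
    C,p,y=rows(p,y,[pusher(k*d5) for k in range(k0,k0+12)],0.08); print(json.dumps(C))
s=optics.snapshot("scene"); cv2.imwrite("pics/scene4.png",s[:,:,::-1]); crop(s,290,180,450,340,4,"pics/c6.png")
```

```text
[0.59658814 0.16984928 0.16018789] [0.59694209 0.17008466] -0.5167912257421919 -0.5110000000000001 0.6698674246589019
[[[1.1, 0, -6.4], 0.08, 0], [[1.0, 0, -6.3], 0.08, 0], [[1.0, 0, -6.4], 0.08, 0], [[1.0, 0, -6.4], 0.08, 0], [[0.9, 0, -6.4], 0.08, 0], [[0.8, 0, -6.4], 0.08, 0], [[0.8, 0, -6.4], 0.08, 0], [[0.8, 0, -6.4], 0.08, 0], [[0.7, 0, -6.4], 0.08, 0], [[0.7, 0, -6.4], 0.08, 0], [[0.6, 0, -6.5], 0.08, 0], [[0.6, 0, -6.4], 0.08, 0]]
[[[0.5, 0, -6.4], 0.08, 0], [[0.5, 0, -6.4], 0.08, 0], [[0.5, 0, -6.5], 0.08, 0], [[0.3, 0, -6.4], 0.08, 0], [[0.4, 0, -6.5], 0.08, 0], [[0.3, 0, -6.4], 0.08, 0], [[0.2, 0, -6.5], 0.08, 0], [[0.2, 0, -6.4], 0.08, 0], [[0.2, 0, -6.5], 0.08, 0], [[0.1, 0, -6.4], 0.08, 0], [[0.1, 0, -6.5], 0.08, 0], [[-0.0, 0, -6.4], 0.08, 0]]
```

View pics/c6.png

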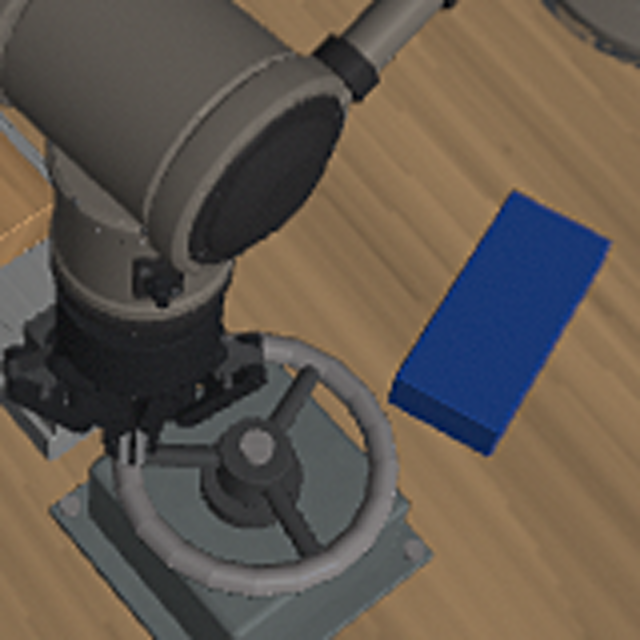

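Request:
arm_command:
  steps:
    - [[1.1, 0, -6.4], 0.08, 0]
    - [[1.0, 0, -6.3], 0.08, 0]
    - [[1.0, 0, -6.4], 0.08, 0]
    - [[1.0, 0, -6.4], 0.08, 0]
    - [[0.9, 0, -6.4], 0.08, 0]
    - [[0.8, 0, -6.4], 0.08, 0]
    - [[0.8, 0, -6.4], 0.08, 0]
    - [[0.8, 0, -6.4], 0.08, 0]
    - [[0.7, 0, -6.4], 0.08, 0]
    - [[0.7, 0, -6.4], 0.08, 0]
    - [[0.6, 0, -6.5], 0.08, 0]
    - [[0.6, 0, -6.4], 0.08, 0]

```text
time: 8.35
tool_pos: [0.5424, 0.1199, 0.1606]
eef_rot: [[0.095, 0.002, 0.995], [-0.995, 0.001, 0.095], [-0.001, -1.0, 0.002]]
force: [3.6, 2.5, 0.2]
finger_gap: 0.0004
```

Request:
arm_command:
  steps:
    - [[0.5, 0, -6.4], 0.08, 0]
    - [[0.5, 0, -6.4], 0.08, 0]
    - [[0.5, 0, -6.5], 0.08, 0]
    - [[0.3, 0, -6.4], 0.08, 0]
    - [[0.4, 0, -6.5], 0.08, 0]
    - [[0.3, 0, -6.4], 0.08, 0]
    - [[0.2, 0, -6.5], 0.08, 0]
    - [[0.2, 0, -6.4], 0.08, 0]
    - [[0.2, 0, -6.5], 0.08, 0]
    - [[0.1, 0, -6.4], 0.08, 0]
    - [[0.1, 0, -6.5], 0.08, 0]
    - [[0, 0, -6.4], 0.08, 0]

```text
time: 9.35
tool_pos: [0.4724, 0.1414, 0.161]
eef_rot: [[-0.761, 0.004, 0.649], [-0.649, -0.0, -0.761], [-0.003, -1.0, 0.002]]
force: [4.0, -2.4, 0.8]
finger_gap: 0.0
```

Run:
```python
from plan import *
o=get_obs(); print(o["time"],o["tool_pos"],pusher(np.radians(340)),yaw(o["eef_rot"]),3.009-68*.08,o["joint_pos"][5],o["force"])
s=optics.snapshot("scene"); cv2.imwrite("pics/scene5.png",s[:,:,::-1]); crop(s,290,180,450,340,4,"pics/c7.png")
s0=cv2.imread("pics/scene1.png"); cv2.imwrite("pics/c8.png",np.hstack([cv2.resize(q[235:335,310:410],(400,400),interpolation=2) for q in (s0,s[:,:,::-1])]))
```

```text
9.35 [0.4724138  0.14138608 0.16096341] [0.47202291 0.14139322] -2.435680154343025 -2.4310000000000005 2.571708307477756 [ 3.98558936 -2.38802024  0.80247944]
```

View pics/c8.png

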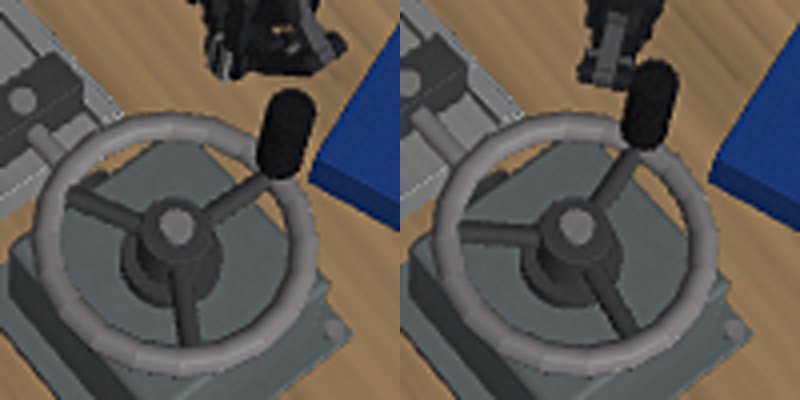

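Run:
```python
from plan import *
def ang(P): q=J.T@(P[:2]-hub); return np.degrees(np.arctan2(q[1],-q[0])),np.hypot(*q)
S=lambda x,y:(310+(x+.5)/4-.5,235+(y+.5)/4-.5)
for q in [(291,104),(257,75)]: print(ang(atz("scene",S(*q),.179)))
```

```text
(np.float64(0.7577851927103103), np.float64(0.07087731612024109))
(np.float64(-18.547335813335575), np.float64(0.07210108738417506))
```

Run:
```python
from plan import *
import json
p,y=pusher(np.radians(340)),3.009-68*.08
C,p,y=rows(p,y,[pusher(np.radians(k)) for k in (344,348,352,354.5,356.5)],0.06); print(json.dumps(C))
```

```text
[[[0.0, 0, -5.2], 0.06, 0], [[-0.0, 0, -5.1], 0.06, 0], [[-0.1, 0, -5.2], 0.06, 0], [[-0.0, 0, -3.2], 0.06, 0], [[-0.0, 0, -2.6], 0.06, 0]]
```

Request:
arm_command:
  steps:
    - [[0, 0, -5.2], 0.06, 0]
    - [[0, 0, -5.1], 0.06, 0]
    - [[-0.1, 0, -5.2], 0.06, 0]
    - [[0, 0, -3.2], 0.06, 0]
    - [[0, 0, -2.6], 0.06, 0]
    - [[0, 0, 0], 0, 0]
    - [[0, 0, 0], 0, 0]
    - [[0, 0, 0], 0, 0]

```text
time: 10.07
tool_pos: [0.4591, 0.1587, 0.1601]
eef_rot: [[-0.917, -0.001, 0.398], [-0.398, 0.0, -0.917], [0.001, -1.0, -0.0]]
force: [-0.7, -0.6, 0.0]
finger_gap: 0.0001
```

Run:
```python
from plan import *
o=get_obs(); print(o["time"],o["tool_pos"],pusher(np.radians(356.5)),yaw(o["eef_rot"]),o["joint_pos"][5],o["force"])
s=optics.snapshot("scene"); cv2.imwrite("pics/scene6.png",s[:,:,::-1])
s0=cv2.imread("pics/scene1.png"); cv2.imwrite("pics/c9.png",np.hstack([cv2.resize(q[235:335,310:410],(400,400),interpolation=2) for q in (s0,s[:,:,::-1])]))
# wheel region (away from gripper): rotate-compare: rectify plane z=.113 for both about the hub, polar unwrap
def polar(im):
    n=720; rs=np.linspace(.025,.06,40); al=np.linspace(0,2*np.pi,n,endpoint=False)
    X=hub[0]+np.outer(np.cos(al),rs); Y=hub[1]+np.outer(np.sin(al),rs)
    uv=proj("scene",np.stack([X.ravel(),Y.ravel(),np.full(X.size,.108)],1)).astype(np.float32)
    g=cv2.cvtColor(im,cv2.COLOR_BGR2GRAY).astype(np.float32)
    return cv2.remap(g,uv[:,0].reshape(X.shape),uv[:,1].reshape(X.shape),cv2.INTER_LINEAR)
for f in ("scene1","scene5","scene6"):
    P=polar(cv2.imread(f"pics/{f}.png")); m=P[:, :].mean(1)
    m=cv2.GaussianBlur(np.tile(m,3)[:,None],(1,9),0)[720:1440,0]
    out=[]
    import scipy.signal as ss
    pk,_=ss.find_peaks(-m,prominence=12)
    for k in pk:
        w=np.arange(k-12,k+13); v=m[w%720]; v=v.max()-v; v=np.clip(v-v.max()*.4,0,None); out.append(round(float((w*v).sum()/v.sum())/2,2))
    print(f,out)
```

```text
10.0667 [0.45914463 0.15866309 0.16014648] [0.45993764 0.15885611] -2.7322300083153386 2.9067556057831623 [-0.74980333 -0.62058029  0.03974774]
scene1 [57.13, 184.72, 297.72]
scene5 [77.71, 206.22, 318.79]
scene6 [61.36, 189.2, 301.88]
```

View pics/c9.png

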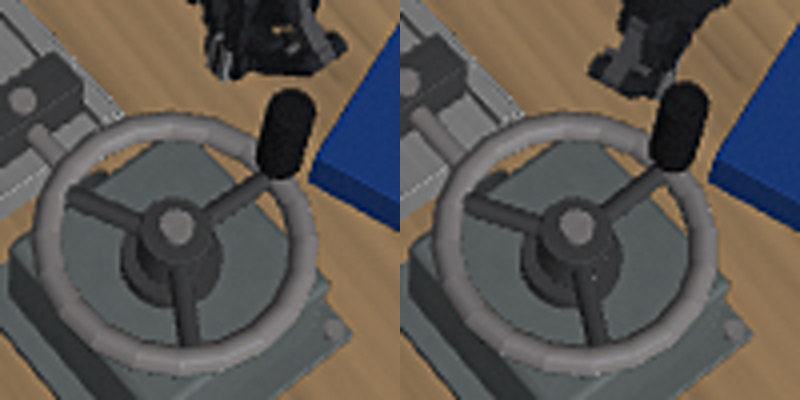

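Run:
```python
from plan import *
p,y=pusher(np.radians(356.5)),-2.732
print(rows(p,y,[pusher(np.radians(k)) for k in (358.5,360.5)],0)[0])
```

```text
[[[0.1, 0, -2.6], 0, 0], [[-0.0, 0, -2.6], 0, 0]]
```

Request:
arm_command:
  steps:
    - [[0, 0, -2.6], 0, 0]
    - [[0, 0, -2.4], 0, 0]
    - [[0, 0, 0], 0, 0]
    - [[0, 0, 0], 0, 0]

```text
time: 10.45
tool_pos: [0.4574, 0.1634, 0.1603]
eef_rot: [[-0.919, -0.0, 0.395], [-0.395, 0.0, -0.919], [-0.0, -1.0, -0.0]]
force: [1.1, -1.4, 0.4]
finger_gap: 0.0
```

```bash
cat > spoke.py <<'E'
from plan import *
import scipy.signal as ss
def spokes(cam,im):
    n=720; rs=np.linspace(.025,.06,40); al=np.linspace(0,2*np.pi,n,endpoint=False)
    X=hub[0]+np.outer(np.cos(al),rs); Y=hub[1]+np.outer(np.sin(al),rs)
    uv=proj(cam,np.stack([X.ravel(),Y.ravel(),np.full(X.size,.108)],1)).astype(np.float32)
    g=cv2.cvtColor(im,cv2.COLOR_BGR2GRAY).astype(np.float32)
    m=cv2.remap(g,uv[:,0].reshape(X.shape),uv[:,1].reshape(X.shape),cv2.INTER_LINEAR).mean(1)
    m=cv2.GaussianBlur(np.tile(m,3)[:,None],(1,9),0)[720:1440,0]
    out=[]
    for k in ss.find_peaks(-m,prominence=12)[0]:
        w=np.arange(k-12,k+13); v=m[w%720]; v=v.max()-v; v=np.clip(v-v.max()*.4,0,None); out.append(round(float((w*v).sum()/v.sum())/2,2))
    return out
E
python3 - <<'E'
from spoke import *
o=get_obs(); print(o["time"],o["tool_pos"],o["force"])
s=optics.snapshot("scene")[:,:,::-1].copy(); cv2.imwrite("pics/scene7.png",s)
for f in ("scene0","scene1","scene7"): print(f,spokes("scene",cv2.imread(f"pics/{f}.png")))
E
```

```text
10.45 [0.45736325 0.16338666 0.16027985] [ 1.11624083 -1.42289103  0.37979674]
scene0 [57.1, 184.69, 297.75]
scene1 [57.13, 184.72, 297.72]
scene7 [57.37, 185.18, 298.23]
```

Request:
arm_command:
  steps:
    - [[0, 0, -0.5], 0, 0]
    - [[0, 0, 0], 0, 0]
    - [[0, 0, 0], 0, 0]
    - [[0, 0, 8], 0, 0]
    - [[0, 0, 14], 0, 0]
    - [[0, 0, 14], 0, 0]
    - [[0, -15, 5], 0, 0]
    - [[0, -20, 0], 0, 0]
    - [[0, -20, 0], 0, 0]
    - [[0, -15, 0], 0, 0]
    - [[0, 0, 0], 0, 0]

```text
time: 11.42
tool_pos: [0.4748, 0.126, 0.2332]
eef_rot: [[-0.919, 0.005, 0.394], [-0.394, 0.001, -0.919], [-0.005, -1.0, 0.001]]
force: [1.8, -0.2, 0.4]
finger_gap: 0.0
```

Run:
```python
from spoke import *
o=get_obs(); print(o["time"],o["tool_pos"],o["force"],o["joint_pos"])
s=optics.snapshot("scene")[:,:,::-1].copy(); cv2.imwrite("pics/scene8.png",s)
for f in ("scene0","scene1","scene8"): print(f,spokes("scene",cv2.imread(f"pics/{f}.png")))
```

```text
11.4167 [0.47479965 0.12595434 0.23319115] [ 1.80865977 -0.16716622  0.44566181] [1.02776079e-01 2.75587876e-01 1.61452333e+00 5.97464549e-04
 1.24619053e+00 2.83874007e+00]
scene0 [57.1, 184.69, 297.75]
scene1 [57.13, 184.72, 297.72]
scene8 [57.31, 184.81, 297.97]
```

View pics/scene8.png

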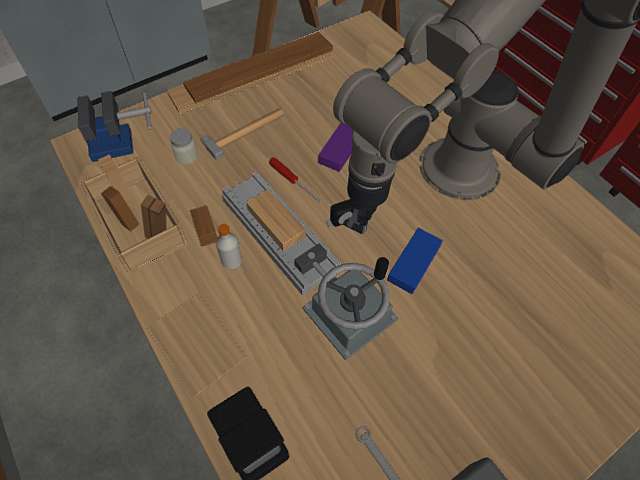

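Run:
```python
from plan import *
import json
o=get_obs(); p=o["tool_pos"][:2]; y=yaw(o["eef_rot"]); turn=round((y+np.pi-.07)/3,3); print(y,turn)
e=np.array([.5546,-.2264])
A,p2,y=rows(p,y,[p]*3,turn); 
C,p2,y=rows(p2,y,[p+(e-p)*k/11 for k in range(1,12)],0); print(json.dumps(A),json.dumps(C[:3]))
print(atz("top",(371,172),.14),atz("top",(352,299),.06))
```

```text
-2.736062913033504 0.112
[[[0.0, 0, 0.0], 0.112, 0], [[0.0, 0, 0.0], 0.112, 0], [[0.0, 0, 0.0], 0.112, 0]] [[[-5.1, 0, 32.5], 0, 0], [[-5.1, 0, 32.4], 0, 0], [[-5.0, 0, 32.5], 0, 0]]
[ 0.67798519 -0.07971521  0.14      ] [ 0.38455895 -0.03202966  0.06      ]
```

Run:
```python
from plan import *
o=get_obs(); p=o["tool_pos"][:2]; y=yaw(o["eef_rot"])
e=np.array([.5546,-.2264])
print(rows(p,y,[p+(e-p)*k/11 for k in range(1,12)],0)[0][:3])
```

```text
[[[5.9, 0, 32.3], 0, 0], [[5.9, 0, 32.3], 0, 0], [[5.9, 0, 32.4], 0, 0]]
```

Request:
arm_command:
  steps:
    - [[5.9, 0, 32.3], 0, 0]
    - [[5.9, 0, 32.3], 0, 0]
    - [[5.9, 0, 32.3], 0, 0]
    - [[5.9, 0, 32.3], 0, 0]
    - [[5.9, 0, 32.3], 0, 0]
    - [[5.9, 0, 32.3], 0, 0]
    - [[5.9, 0, 32.3], 0, 0]
    - [[5.9, 0, 32.3], 0, 0]
    - [[5.9, 0, 32.3], 0, 0]
    - [[5.9, 0, 32.3], 0, 0]
    - [[5.9, 0, 32.3], 0, 0]
    - [[0, 0, 0], 0, 0]

```text
time: 12.47
tool_pos: [0.5537, -0.2314, 0.2278]
eef_rot: [[-0.921, -0.002, 0.391], [-0.391, -0.001, -0.921], [0.002, -1.0, -0.0]]
force: [-1.9, 0.4, -0.2]
finger_gap: 0.0003
```

Request:
arm_command:
  steps:
    - [[0, 0, 0], 0.112, 0]
    - [[0, 0, 0], 0.112, 0]
    - [[0, 0, 0], 0.112, 0]
    - [[0, 0, 0], 0, 0]
    - [[0, 0, 0], 0, 0]

```text
time: 12.88
tool_pos: [0.5534, -0.2256, 0.2291]
eef_rot: [[-0.997, -0.002, 0.073], [-0.073, 0.001, -0.997], [0.002, -1.0, -0.001]]
force: [-0.6, -0.7, -0.3]
finger_gap: 0.0003
```

Run:
```python
from plan import *
o=get_obs(); print(o["time"],o["tool_pos"],yaw(o["eef_rot"]),o["joint_pos"][5],o["force"])
s=optics.snapshot("scene"); crop(s,200,110,400,260,4,"pics/c10.png")
```

```text
12.8833 [ 0.55344307 -0.22559079  0.22908695] -3.0684811340413782 2.553022376809951 [-0.62906744 -0.71548024 -0.33615921]
```

View pics/c10.png

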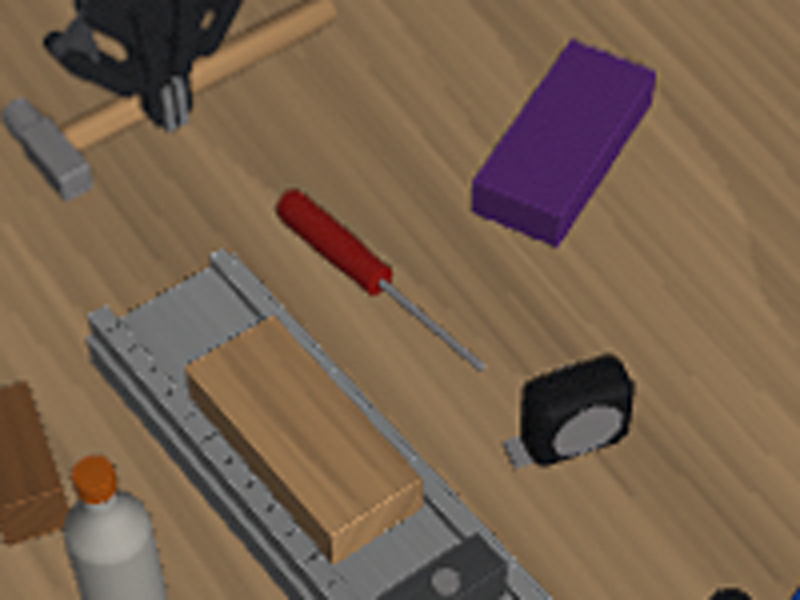

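The crop shows the light board in its channel (crop about (305,440)). The purple block stands clear and isn't the one, and the gripper hovers above the open end. Next is the descent onto the free floor behind the board.

Request:
arm_command:
  steps:
    - [[0, 10, 0], 0, 0]
    - [[0, 20, 0], 0, 0]
    - [[0, 25, 0], 0, 0]
    - [[0, 30, 0], 0, 0]
    - [[0, 30, 0], 0, 0]
    - [[0, 30, 0], 0, 0]
    - [[0, 20, 0], 0, 0]
    - [[0, 12, 0], 0, 0]
    - [[0, 8, 0], 0, 0]
    - [[0, 0, 0], 0, 0]

```text
time: 13.77
tool_pos: [0.5527, -0.2253, 0.043]
eef_rot: [[-0.997, -0.003, 0.071], [-0.071, 0.002, -0.997], [0.003, -1.0, -0.002]]
force: [-1.2, -0.3, 0.1]
finger_gap: -0.0001
```

Run:
```python
from plan import *
o=get_obs(); print(o["time"],o["tool_pos"],yaw(o["eef_rot"]),o["joint_pos"][5],o["force"])
s=optics.snapshot("scene"); crop(s,200,110,400,260,4,"pics/c11.png")
```

```text
13.7667 [ 0.55268804 -0.22525998  0.04295619] -3.0707050437599634 2.5552097472913675 [-1.16164064 -0.33062993  0.06179016]
```

View pics/c11.png

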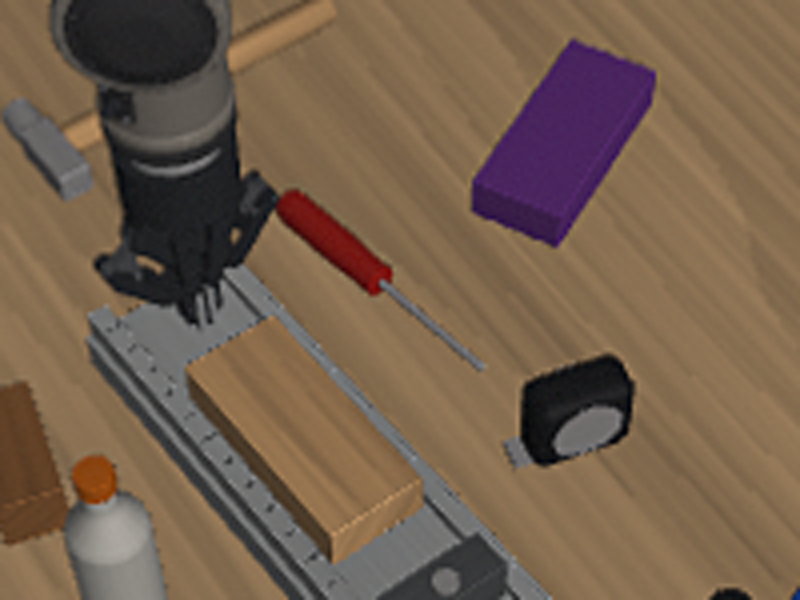

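Request:
arm_command:
  steps:
    - [[0, 0, -8], 0, 0]
    - [[0, 0, -8], 0, 0]
    - [[0, 0, -6], 0, 0]
    - [[0, 0, -4], 0, 0]
    - [[0, 0, -4], 0, 0]
    - [[0, 0, -4], 0, 0]
    - [[0, 0, -5], 0, 0]
    - [[0, 0, -5], 0, 0]
    - [[0, 0, -5], 0, 0]
    - [[0, 0, -5], 0, 0]
    - [[0, 0, -5], 0, 0]
    - [[0, 0, -5], 0, 0]

```text
time: 14.82
tool_pos: [0.5495, -0.1618, 0.0453]
eef_rot: [[-0.998, 0.0, 0.07], [-0.07, -0.0, -0.998], [-0.0, -1.0, 0.0]]
force: [0.2, -3.2, 3.1]
finger_gap: -0.0002
```

Run:
```python
from plan import *
o=get_obs(); print(o["time"],o["tool_pos"],o["force"])
s=optics.snapshot("scene"); crop(s,220,150,370,300,4,"pics/c12.png")
```

```text
14.8167 [ 0.54947667 -0.16176336  0.04530745] [ 0.19423646 -3.18514544  3.11850414]
```

View pics/c12.png

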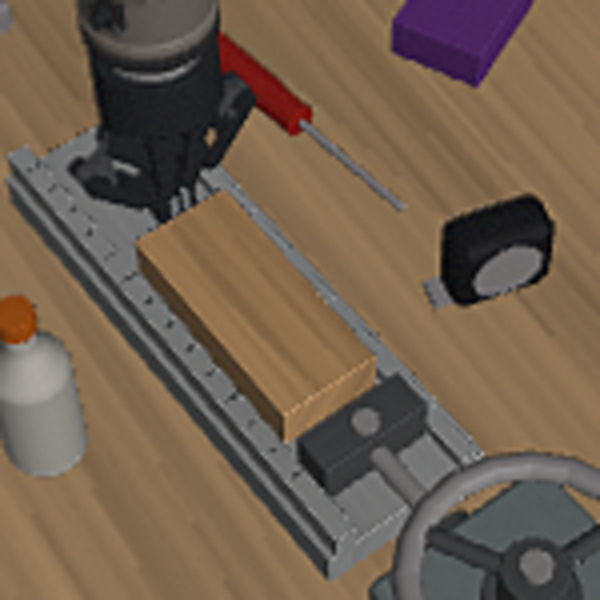

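Request:
arm_command:
  steps:
    - [[0, 0, -3], 0, 0]
    - [[0, 0, -3], 0, 0]
    - [[0, 0, -3], 0, 0]
    - [[0, 0, -2], 0, 0]
    - [[0, 0, -1.5], 0, 0]
    - [[0, 0, -1.5], 0, 0]
    - [[0, 0, 0], 0, 0]

```text
time: 15.45
tool_pos: [0.5483, -0.1478, 0.0451]
eef_rot: [[-0.998, -0.0, 0.07], [-0.07, 0.001, -0.998], [0.0, -1.0, -0.001]]
force: [0.6, 0.1, -0.1]
finger_gap: -0.0
```

Run:
```python
from plan import *
o=get_obs(); print(o["time"],o["tool_pos"],o["force"])
s=optics.snapshot("scene"); crop(s,270,220,340,290,8,"pics/c13.png")
```

```text
15.45 [ 0.54833251 -0.14775179  0.0451322 ] [ 0.63993774  0.10761962 -0.085936  ]
```

View pics/c13.png

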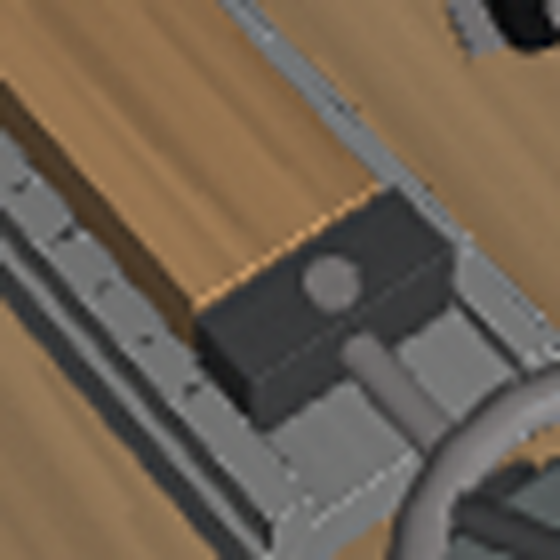

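Request:
arm_command:
  steps:
    - [[0, 0, -1], 0, 0]
    - [[0, 0, -1], 0, 0]
    - [[0, 0, 0], 0, 0]
    - [[0, 0, 0], 0, 0]

```text
time: 15.83
tool_pos: [0.5482, -0.146, 0.0451]
eef_rot: [[-0.998, -0.001, 0.07], [-0.07, 0.001, -0.998], [0.0, -1.0, -0.001]]
force: [-0.5, -0.9, -1.1]
finger_gap: 0.0001
```

Request:
arm_command:
  steps:
    - [[0, 0, -0.8], 0, 0]
    - [[0, 0, -0.7], 0, 0]
    - [[0, 0, 0], 0, 0]
    - [[0, 0, 0], 0, 0]

```text
time: 16.17
tool_pos: [0.5487, -0.1453, 0.0454]
eef_rot: [[-0.998, 0.001, 0.069], [-0.069, -0.001, -0.998], [-0.001, -1.0, 0.001]]
force: [1.5, -4.9, -0.9]
finger_gap: 0.0002
```

Request:
arm_command:
  steps:
    - [[0, 0, -0.7], 0, 0]
    - [[0, 0, 0], 0, 0]
    - [[0, 0, 0], 0, 0]

```text
time: 16.42
tool_pos: [0.5489, -0.1452, 0.0456]
eef_rot: [[-0.998, 0.002, 0.069], [-0.069, -0.002, -0.998], [-0.002, -1.0, 0.002]]
force: [2.1, -7.1, -1.5]
finger_gap: -0.0003
```

Run:
```python
from plan import *
o=get_obs(); print(o["time"],o["tool_pos"],o["force"])
s=optics.snapshot("scene"); crop(s,250,200,340,290,8,"pics/c14.png")
```

```text
16.4167 [ 0.54893128 -0.14521014  0.04562007] [ 2.09469228 -7.13327729 -1.53308823]
```

View pics/c14.png

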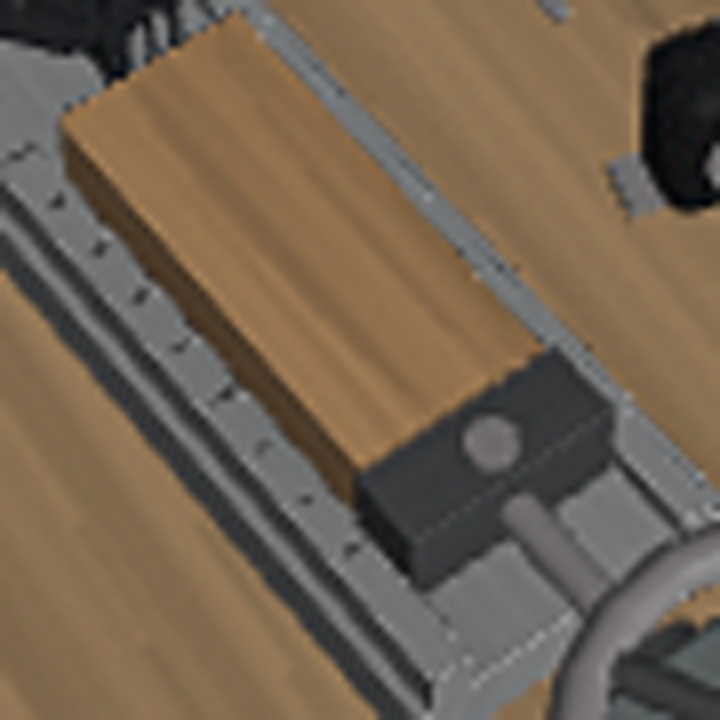

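The gap is closed, and the force rises to 7 N with no further motion. I'll back away and take a last look.

Request:
arm_command:
  steps:
    - [[0, 0, 2], 0, 0]
    - [[0, 0, 5], 0, 0]
    - [[0, 0, 10], 0, 0]
    - [[0, 0, 10], 0, 0]
    - [[0, -15, 3], 0, 0]
    - [[0, -25, 0], 0, 0]
    - [[0, -30, 0], 0, 0]
    - [[0, -30, 0], 0, 0]
    - [[0, -30, 0], 0, 0]
    - [[0, -20, 0], 0, 0]
    - [[0, 0, 0], 0, 0]
    - [[0, 0, 0], 0, 0]

```text
time: 17.47
tool_pos: [0.5507, -0.1749, 0.1964]
eef_rot: [[-0.998, 0.002, 0.069], [-0.069, -0.001, -0.998], [-0.002, -1.0, 0.001]]
force: [-0.9, -0.0, 0.3]
finger_gap: 0.0001
```

Run:
```python
from spoke import *
o=get_obs(); print(o["time"],o["tool_pos"],o["force"])
s=optics.snapshot("scene")[:,:,::-1].copy(); cv2.imwrite("pics/scene9.png",s); t=optics.snapshot("top")[:,:,::-1].copy(); cv2.imwrite("pics/top9.png",t)
for c,f in (("scene","scene0"),("scene","scene9"),("top","top0"),("top","top9")): print(f,spokes(c,cv2.imread(f"pics/{f}.png")))
crop(s[:,:,::-1],220,150,420,300,4,"pics/c15.png")
```

```text
17.4667 [ 0.55065712 -0.17485255  0.19636435] [-0.90624845 -0.04366003  0.34656548]
scene0 [57.1, 184.69, 297.75]
scene9 [57.25, 184.75, 297.96]
top0 [59.72, 182.21, 300.69]
top9 [59.97, 182.29, 300.96]
```

View pics/c15.png

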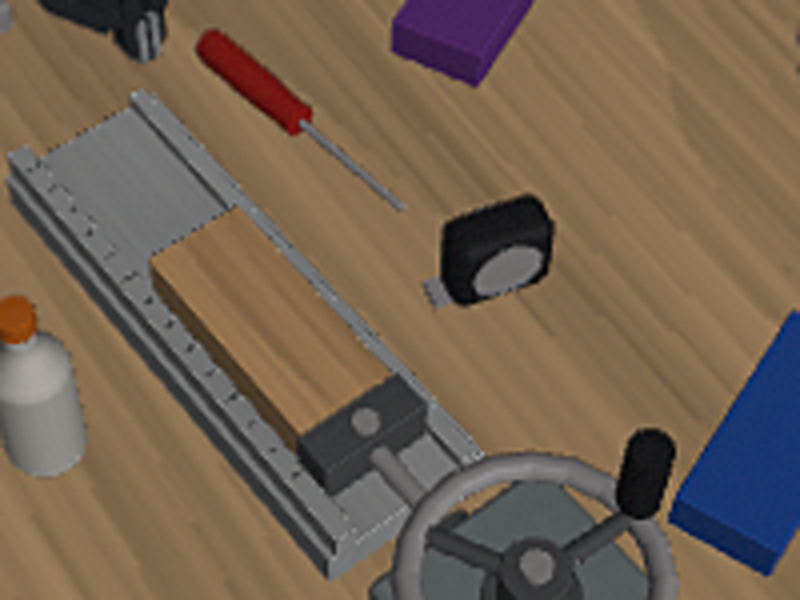

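View pics/top9.png

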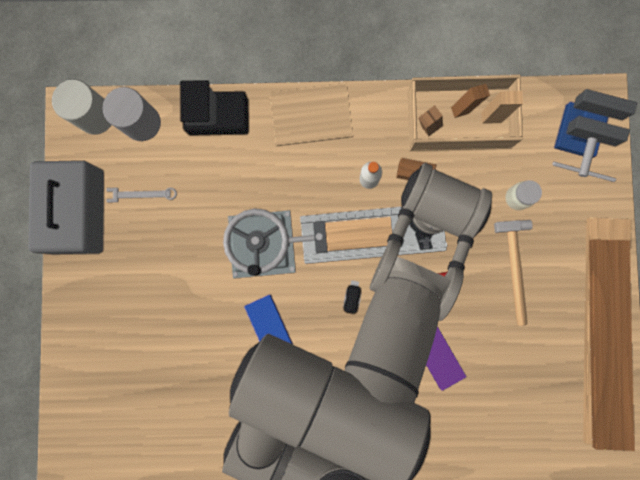

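The board's end lies against the stop: in the scene crop there is no gap near (365,420), and in the top view the two meet near (326,236). The wheel handle is back at its start, about (254,269) in the top view. The bystanders that are in view have not moved.

```bash
python3 -c "
from station import hand_in
print(hand_in())"
```

```text
the job is handed in; nothing more can be done
None
```

I pushed the hand wheel clockwise through one full turn, using only the shut fingertips on its handle. I then pushed the board along the channel until its end met the stop, and handed in at about 17.5 s of the 61 s allowed.

- **Wheel:** comparing spoke angles before and after, the two cameras put it 0.1 to 0.3° short of exactly one turn. Contact forces during the push were about 3 to 5 N.
- **Board:** the last picture shows no gap between the board's end and the stop. On the final push the force rose to about 7 N while the fingertip moved only 0.1 mm, which means it is resting firmly against the stop.
- **Surroundings:** the bystanders visible in the last pictures look unmoved. I only compared these by eye, and the arm partly hid the screwdriver and offcut in the top view. The fingers were clear of everything at the end.

No check failed or disagreed.

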